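Take the day-locked padlock off the spares box

TASK

The steel spares box on the bench is shut with a dial padlock that is on day lock: its dial was only spun a few clicks anticlockwise of the last number. Turn the dial back until it clicks in with its white pointer at the index mark beside the shackle, pull the lock back against the staple so that the shackle comes fully out, then work it off the staple and finish holding the lock up in the gripper, still and level with the dial upwards and the shackle still out, at least 100 mm above where it lay. Leave the other things on the box and bench where they are; the program finishes while holding the lock.

Things in the scene. Friction and masses are not known exactly. Their poses are not given: they have to be found in the camera images.
- box: grey steel spares box, fixed to the bench, 340 (x) x 300 (y) x 100 mm high; origin at the centre of its underside, x from its front (robot side) to its back, y to its left. The front half of its top is a flat deck, the rear half the lid, whose hasp strap lies forward over the deck
- shroud (a point): middle of the padlock shroud's base plate on the deck, at its top face, 103 mm above the bench; axes as the box's. The lock lies on this plate (95 x 76 x 3 mm) between two steel cheeks 12 mm high, 56 mm apart, 95 mm long along x: they keep the lock from twisting, yet it can slide along x
- staple (a point): centre of the staple's eye, 13 mm above the base plate; axes as the box's. The staple is a fixed steel plate 4 mm thick (x), 24 mm wide (y), standing 26 mm above the base plate, its eye 14 mm wide and 16 mm high. The lock's short leg goes through the eye along x
- lock: dial padlock lying loose on its back in the shroud, dial up, shackle towards the box's +x; aluminium body 54 (x) x 52 (y) x 26 mm, 0.33 to 0.5 kg in all. Origin at the centre of the underside, x towards the shackle, z up through the dial
- front (a point): centre of the lock body's front face, where the shackle enters: 27 mm from the lock's z axis, 13 mm above its underside; axes as the lock's. Shut, the lock has play on the staple: the staple plate's middle can lie 2 to 17 mm beyond this face. With the shackle drawn fully out and tight against the staple it lies about 37 mm beyond
- bow (a point): middle of the shackle's bow. Shackle: round steel bar 8 mm thick, 13 mm above the lock's underside, legs 30 mm apart. The short leg (lock's y = -15 mm) ends 8 mm inside the body when shut, 12 mm short of the front face when fully out: slide the lock forward so that the staple plate's middle is 3 to 9 mm beyond the front face, in this gap, and the lock lifts straight up off the staple
- knob (a point): centre of the top of the lock's dial knob, 49.6 mm above the lock's underside and on the lock's z axis; x points along the white pointer line, z up. The knob is a black fluted cylinder 29 mm across and 19 mm high on a dial plate 44 mm across and 4 mm thick; it can be pinched from above, and the whole lock pulled and lifted by it
- lock_dial (a joint): angle of the dial, rad, growing clockwise seen from above; 0: white pointer at the small black index mark on the body's shackle edge (pointer along the lock's +x), where the shackle can be drawn (within about 0.1 rad). 20 clicks to the turn, one every 0.314 rad, held by a sprung ball: about 0.08 N m to leave a notch. Starts between -1.4 and -0.6
- shackle (a joint): how far the shackle is drawn out of the body along the lock's x, m; 0 shut, 0.020 fully out. It slides stiffly (2.5 N) and stays where it is left. On a wrong number it stops at 0.002
- solder_reel: reel of solder wire standing on end on the box's lid, 52 mm across, 32 mm high; origin at the centre of its underside
- flux_tin: round metal tin lying on the box's front deck to the left of the lock, 44 mm across, 18 mm high; origin at the centre of its underside
- screwdriver: small screwdriver with a black handle lying on the box's lid, 150 mm long; origin under its middle
- spray_can: small white spray can standing on the bench to the left of the box, 52 mm across, 150 mm high; origin at the centre of its underside
- tip_cleaner: black dome with copper wool in its mouth, standing on the bench to the left of the box, 80 mm across, 86 mm high; origin at the centre of its underside
- multimeter: grey hand-held meter lying on the bench to the right of the box, 150 x 75 x 40 mm; origin at the centre of its underside
- cutters: side cutters with black grips lying on the bench in front of the box, 125 mm long, 12 mm high; origin under the middle
Things that resemble listed ones, but are neither listed nor needed, are in the scene too. What is shaped like the lock but turquoise or yellow is not meant.

How it is judged:
On the way, in this order (a step that is already met when the one before it is completed fails the run):
1. the dial is turned to its last number (within 0.12 rad), the lock still shut and lying on the box (value of joint lock_dial between -0.12 and 0.12 rad and value of joint shackle below 0.005 m and height (world z) of lock below 0.115 m), for 0.1 s.
2. the shackle is pulled out at least 16 mm while the lock is still on the staple (value of joint shackle above 0.016 m and height (world z) of lock below 0.125 m), for 0.1 s.
At the end, for the whole second after the job is handed in: the lock is held in the fingers (over 2 N), touching nothing of the box, its underside at least 90 mm above where it lay (over 0.193 m above the bench), within 20 degrees of level with the dial up, still, and the shackle at least 14 mm out (height (world z) of lock above 0.193 m and value of joint shackle above 0.014 m and angle between lock's own z axis and vertical below 0.35 rad and linear speed of lock below 0.03 m/s and contact force between the fingers and lock above 2 N and contact force between lock and box below 0.1 N); the arm keeps its last pose, push and grip.
It fails at once if a bystander is shifted by more than 25 mm (distance of any of solder_reel, flux_tin, screwdriver, spray_can, tip_cleaner, multimeter, cutters from where it was at the start of the episode above 0.025 m).
It also fails if it takes over 45 s, if anything falls off the work surface, if the arm or the gripper's body presses on something with over 40 N, if the wrist force passes 120 N, or if a joint passes its speed limit or range.

ROBOT

A 7-joint arm with a two-finger parallel gripper is mounted at the origin on the work surface. World frame = base frame: x ahead of the robot, y to its left, z up, the work surface at z = 0. Lengths are in m, angles in rad, forces in N, time in s.
With the tool pointing down it reaches from about 0.35 to 0.9 m from the base axis. Payload 8.1 kg.
Tool frame: the origin (TCP) lies midway between the tips of the shut fingers; the grasp point (between the pads) lies 19 mm behind it (robot.pinch_z is the distance from the TCP to the grasp point, in m); z points along the fingers, y is the line along which they close (so a half turn about z gives the same grasp; the last joint's range is limited). The gripper opens to 85 mm and grips with 20 to 120 N. Pads are 22 mm wide; open, the fingers measure 114 mm over their backs; the gripper's body (76 mm by 85 mm) begins 54 mm behind the grasp point. The pads swing forward as they close: fully open they stand 13 mm farther back than shut.
Start: joints at [1.22, 0.434, 0.025, 1.573, -0.012, 1.134, -0.075], TCP at [0.153, -0.606, 0.231] pointing down, gripper open.
Joint ranges: [-2.62, 2.62], [-0.44, 2.09], [-1.27, 1.32], [0.08, 2.57], [-1.32, 4.46], [0.12, 2], [-2.74, 2.74]. Speed limits (rad/s): [2.22, 2.22, 3.01, 3.01, 3.14, 3.14, 3.14].

INTERFACE

Orientations are given as a unit quaternion [x, y, z, w].
In Python, from plant import robot, optics gives the robot as it stands. The module is installed in compiled form; this text tells all that it offers.
- The arm moves only by the shell command python3 -m creep 'ROWS'. ROWS is JSON, a list of rows, each an object of numbers: "rx", "ry", "rz": the turn, a rotation vector about the tool's x, y, z in rad; "dx", "dy", "dz": the shift along the tool's x, y, z in mm; "jaw": the opening, from -1 (shut) to 1 (fully open), so that 0 is half open. In form: [{"rx": .., "ry": .., "rz": .., "dx": .., "dy": .., "dz": .., "jaw": ..}, ...]. A call has 1 to 8 rows; each row is the pose to reach, as a shift and turn from the pose commanded when the call began, along the tool's axes at that moment; what a row does not reach only later rows make up. A row lasts 1/8 s, in which the tool goes at most 62.5 mm and 10.7 degrees, less where a joint would pass 70% of its speed; a pose out of reach is approached as far as the arm can. A call with a gripper value outside its range is refused whole. The fingers move at their own pace and stop on an object; the grip force is fixed at half the most. Time passes only in rows, so rows that repeat a pose let the fingers close. It gives the time, the measured TCP pose, the force, the opening and the grip force at its end, in the units of the state.
- robot.get_state(): the state, without advancing time (a new reading comes with each control period).
- optics.grab_frame(name): name is "scene" or "top" or "wrist"; returns the picture (420x560x3 uint8, red, green, blue); there is no depth.
- optics.get_calibration(name): a dict with "fx", "fy", "cx", "cy" (pixels), "D" ([k1, k2, p1, p2, k3] as OpenCV has them; the pictures are not rectified), "R" (3x3) and "t" (3): a world point X has camera coordinates R X + t. Camera axes: x right, y down, z forward; pixel columns grow to the right and rows downward; lengths in m; the calibration is good to about 2 mm. A picture is of the moment at which its call begins: read the wrist's pose just before it. get_calibration takes no time and is no camera call; for the wrist camera it gives the pose at the moment of the call.
- robot.finish_job(): hands the job in; it is judged then, once.
The state is a dict: "t": time; "qpos": joint angles; "dq": joint speeds; "effort": joint torques, N m; "ee_pos": TCP position; "tcp_rot": TCP orientation; "ft_force": force on the tool from outside, world axes, zero at the start; "ft_torque": the same for the moment, N m; "finger_gap": finger opening in m; "gripper_force": force on a finger pad.
Only numpy, scipy, OpenCV 4.12 (cv2) and the standard library are available. Lean on these libraries where they do the work, as an engineer would, in place of code of your own. Each camera call takes 0.05 s, during which the arm holds its last target. There are 200 camera calls.

## Working session

There is one attempt and no reset: what is moved stays moved. The work goes in short steps, Python scripts to look and compute and a shell command to move; the robot and the scene stay as the last step left them, time stands still between calls to the robot, and variables do not carry over. Pictures are saved under pics/ and viewed, at most 10 in all, crops included, and the job is handed in when it is done.

```bash
mkdir -p pics; cat > h.py <<'E'
import numpy as np, cv2
from plant import robot, optics
from scipy.spatial.transform import Rotation as Ro
def grab(n,f=None):
    c=optics.get_calibration(n); im=optics.grab_frame(n)
    if f: cv2.imwrite('pics/'+f, im[:,:,::-1])
    return im,c
def K(c): return np.array([[c['fx'],0,c['cx']],[0,c['fy'],c['cy']],[0,0,1.]])
def ray(c,uv):
    p=cv2.undistortPoints(np.array([[uv]],float),K(c),np.array(c['D'],float))[0,0]
    R=np.array(c['R']);t=np.array(c['t'])
    return -R.T@t, R.T@np.array([p[0],p[1],1])
def onz(c,uv,z):
    o,d=ray(c,uv); return o+d*(z-o[2])/d[2]
def proj(c,X):
    return cv2.projectPoints(np.array([X],float),cv2.Rodrigues(np.array(c['R'],float))[0],np.array(c['t'],float),K(c),np.array(c['D'],float))[0].ravel()
E
python3 - <<'E'
from h import *
s=robot.get_state();print(s)
a,c=grab('top');b,d=grab('scene')
print(c,d)
im=np.vstack([a,b])[:,:,::-1]
cv2.imwrite('pics/a.png',a[:,:,::-1]);cv2.imwrite('pics/b.png',b[:,:,::-1])
cv2.imwrite('pics/ab.png',np.hstack([cv2.resize(a,(400,300)),cv2.resize(b,(400,300))])[:,:,::-1])
E
```

```text
{'t': 0.0, 'qpos': array([ 1.22038966,  0.43523812,  0.02498343,  1.57409659, -0.01157796,
        1.13399687, -0.07509202]), 'dq': array([ 0.00018651, -0.00155978,  0.0001377 ,  0.00031632,  0.00015787,
       -0.00067787, -0.00071146]), 'effort': array([-1.22099173e-03, -6.70469642e+01,  1.02402616e+00, -3.16206336e+01,
        1.52344356e-02,  1.26467753e-02,  1.64332096e-05]), 'ee_pos': array([ 0.15310703, -0.60543593,  0.23051689]), 'tcp_rot': array([ 9.92337311e-01,  1.23555763e-01, -1.81862072e-04, -7.76169540e-04]), 'ft_force': array([-1.16279871, -0.59256945, -0.46723825]), 'ft_torque': array([ 0.00313384,  0.06679974, -0.01008737]), 'gripper_force': 0.0, 'finger_gap': 0.08559266183693555}
{'fx': 386.24842255527255, 'fy': 386.24842255527255, 'cx': 274.5912924321732, 'cy': 207.57310749584207, 'D': array([-0.09707288,  0.        ,  0.        ,  0.        ,  0.        ]), 'R': array([[-0.02429436, -0.99951198, -0.0196365 ],
       [-0.98845167,  0.02695515, -0.14911978],
       [ 0.14957631,  0.01578697, -0.98862414]]), 't': array([0.05310729, 0.58740698, 0.87366441])} {'fx': 522.2715755497721, 'fy': 522.2715755497721, 'cx': 277.7931185387489, 'cy': 205.9727397615358, 'D': array([-0.15657698,  0.        ,  0.        ,  0.        ,  0.        ]), 'R': array([[ 0.41429593,  0.91013984, -0.00208372],
       [ 0.7113909 , -0.32525169, -0.62300427],
       [-0.56769875,  0.2566258 , -0.78221566]]), 't': array([-0.26009415, -0.33938181,  1.66346634])}
```

View pics/a.png

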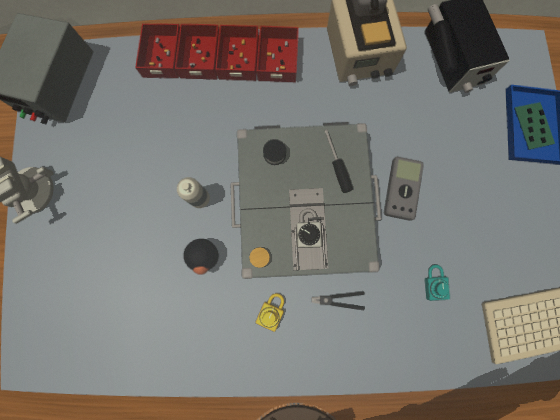

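The top view shows three lock-shaped things: turquoise at (437,285), yellow at (270,313), and aluminium with a black knob at (310,235). The aluminium one lies in the shroud on the box's deck with its shackle through the staple, so it fits the description. I'll confirm it in a crop.

```bash
python3 - <<'E'
from h import *
a=cv2.imread('pics/a.png');b=cv2.imread('pics/b.png')
c=optics.get_calibration('top');d=optics.get_calibration('scene')
P=onz(c,(310,235),.153);q=proj(d,P);print(P,q)
# box corners on top face z=.1
for uv in [(238,129),(369,125),(379,270),(242,276)]: print(onz(c,uv,.1))
x,y=int(q[0]),int(q[1])
A=cv2.resize(a[180:276,278:342],(400,600),interpolation=cv2.INTER_CUBIC)
B=cv2.resize(b[max(y-60,0):y+60,x-40:x+40],(400,600),interpolation=cv2.INTER_CUBIC)
cv2.imwrite('pics/crop1.png',np.hstack([A,B]))
E
```

```text
[ 0.51277435 -0.0356729   0.153     ] [244.04285511 181.50513558]
[0.76673697 0.11743387 0.1       ]
[ 0.76789898 -0.18662783  0.1       ]
[ 0.43583484 -0.18804062  0.1       ]
[0.43093188 0.11196241 0.1       ]
```

View pics/crop1.png

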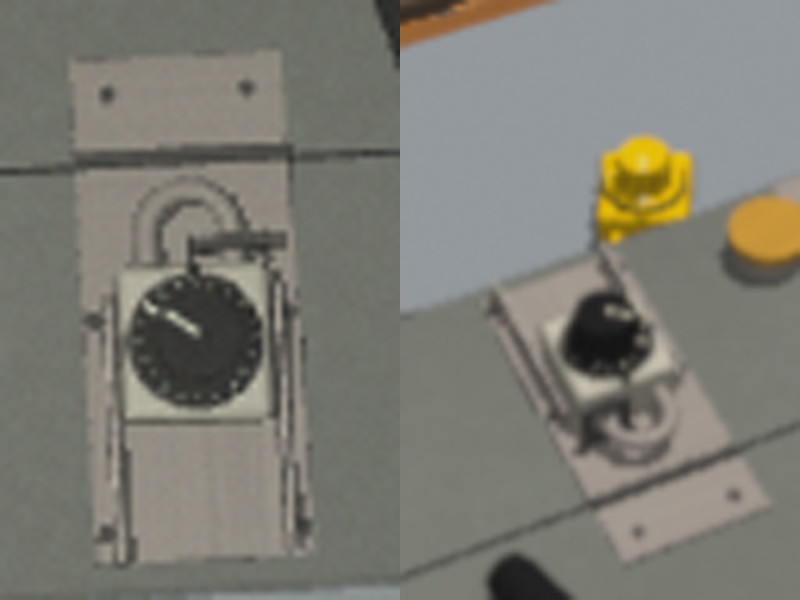

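The lock is confirmed: the knob is at about (309,234), and the pointer sits about 60° anticlockwise of the index. I'll move above it now.

```bash
python3 -m creep '[{"dx":20,"dy":-20,"dz":-10},{"dx":60,"dy":-57,"dz":-30},{"dx":100,"dy":-95,"dz":-50},{"dx":140,"dy":-133,"dz":-60},{"dx":180,"dy":-171,"dz":-60},{"dx":220,"dy":-209,"dz":-60},{"dx":260,"dy":-247,"dz":-60},{"dx":280,"dy":-265,"dz":-60}]'; python3 -m creep '[{"dx":25,"dy":-24},{"dx":60,"dy":-57},{"dx":100,"dy":-95},{"dx":140,"dy":-133},{"dx":180,"dy":-171},{"dx":205,"dy":-195},{"dx":211,"dy":-200},{"dx":211,"dy":-200}]'
python3 - <<'E'
from h import *
s=robot.get_state();print(s['qpos'],s['ee_pos'],s['tcp_rot'],s['t'])
a,c=grab('wrist','w1.png');print(proj(c,[.515,-.035,.1526]),c['R'],-c['R'].T@c['t'])
E
```

```text
[ 1.22037063  0.43511794  0.0249706   1.57401656 -0.0116298   1.13399594
 -0.07509795] [ 0.15315819 -0.60547167  0.23062233] [ 9.92337162e-01  1.23557566e-01 -1.34534139e-04 -6.83221516e-04] 0.1
[7009.13989706 6936.91307533] [[ 0.24563518 -0.96936181 -0.00101895]
 [-0.92832777 -0.23553954  0.28762592]
 [-0.27905359 -0.06970513 -0.95774229]] [ 0.22395354 -0.58765146  0.37240006]schema error: expected keys rx, ry, rz, dx, dy, dz, jaw
schema error: expected keys rx, ry, rz, dx, dy, dz, jaw
```

View pics/w1.png

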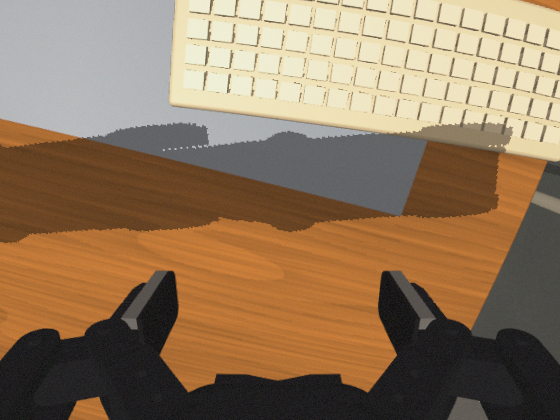

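The moves were refused because every row needs all the keys. The wrist picture therefore still shows the start pose: keyboard ahead, open fingers at (150,300) and (405,300).

```bash
python3 -m creep '[{"rx":0,"ry":0,"rz":0,"dx":20,"dy":-20,"dz":-10,"jaw":1},{"rx":0,"ry":0,"rz":0,"dx":60,"dy":-57,"dz":-30,"jaw":1},{"rx":0,"ry":0,"rz":0,"dx":100,"dy":-95,"dz":-50,"jaw":1},{"rx":0,"ry":0,"rz":0,"dx":140,"dy":-133,"dz":-60,"jaw":1},{"rx":0,"ry":0,"rz":0,"dx":180,"dy":-171,"dz":-60,"jaw":1},{"rx":0,"ry":0,"rz":0,"dx":220,"dy":-209,"dz":-60,"jaw":1},{"rx":0,"ry":0,"rz":0,"dx":260,"dy":-247,"dz":-60,"jaw":1},{"rx":0,"ry":0,"rz":0,"dx":280,"dy":-265,"dz":-60,"jaw":1}]'; python3 -m creep '[{"rx":0,"ry":0,"rz":0,"dx":25,"dy":-24,"dz":0,"jaw":1},{"rx":0,"ry":0,"rz":0,"dx":60,"dy":-57,"dz":0,"jaw":1},{"rx":0,"ry":0,"rz":0,"dx":100,"dy":-95,"dz":0,"jaw":1},{"rx":0,"ry":0,"rz":0,"dx":140,"dy":-133,"dz":0,"jaw":1},{"rx":0,"ry":0,"rz":0,"dx":180,"dy":-171,"dz":0,"jaw":1},{"rx":0,"ry":0,"rz":0,"dx":205,"dy":-195,"dz":0,"jaw":1},{"rx":0,"ry":0,"rz":0,"dx":211,"dy":-200,"dz":0,"jaw":1},{"rx":0,"ry":0,"rz":0,"dx":211,"dy":-200,"dz":0,"jaw":1}]'
python3 - <<'E'
from h import *
s=robot.get_state();print(s['qpos'],s['ee_pos'],s['tcp_rot'],s['t'])
a,c=grab('wrist','w2.png');print(proj(c,[.515,-.035,.1526]))
E
```

```text
t: 1.15
ee_pos: [0.3611, -0.2774, 0.2914]
tcp_rot: [0.992, 0.125, 0.0, -0.0]
ft_force: [-0.2, -0.7, 0.4]
finger_gap: 0.0856
gripper_force: 0.0
t: 2.15
ee_pos: [0.5151, -0.035, 0.291]
tcp_rot: [0.992, 0.124, -0.0, 0.0]
ft_force: [-1.1, -0.6, -0.4]
finger_gap: 0.0855
gripper_force: 0.0
[ 0.29744377  0.24534001 -0.41240103  1.71695883  0.10472625  1.20178362
 -1.46459121] [ 0.51505839 -0.0349831   0.29097777] [ 9.92316497e-01  1.23724736e-01 -3.93894296e-04  6.58403414e-05] 2.15
[277.75862737 198.88641116]
```

View pics/w2.png

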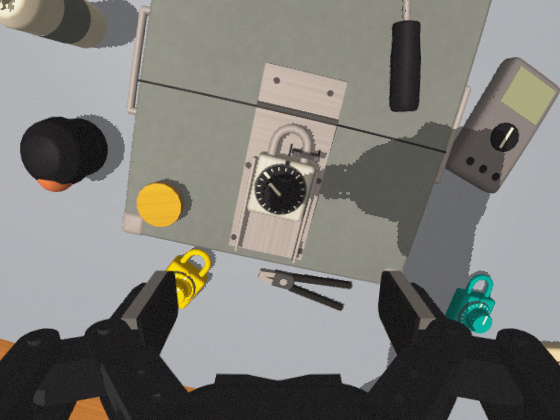

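The wrist view shows the lock with its knob at about (282,188) and the pointer towards (272,180). The shackle at (293,140) points up the strap, and the staple is at (308,152). I'll rotate −0.8 rad to leave joint 7 room for the turn, lower by 60 mm, then measure close up.

```bash
python3 -m creep '[{"rx":0,"ry":0,"rz":-0.1,"dx":0,"dy":0,"dz":10,"jaw":1},{"rx":0,"ry":0,"rz":-0.25,"dx":0,"dy":0,"dz":20,"jaw":1},{"rx":0,"ry":0,"rz":-0.4,"dx":0,"dy":0,"dz":35,"jaw":1},{"rx":0,"ry":0,"rz":-0.55,"dx":0,"dy":0,"dz":50,"jaw":1},{"rx":0,"ry":0,"rz":-0.7,"dx":0,"dy":0,"dz":60,"jaw":1},{"rx":0,"ry":0,"rz":-0.8,"dx":0,"dy":0,"dz":60,"jaw":1},{"rx":0,"ry":0,"rz":-0.8,"dx":0,"dy":0,"dz":60,"jaw":1}]'
python3 - <<'E'
from h import *
s=robot.get_state();print(s['qpos'],s['t'])
a,c=grab('wrist','w3.png');q=proj(c,[.515,-.035,.1526]);print(q)
x,y=map(int,q)
x0,y0=x-75,y-75
B=cv2.resize(a[y0:y0+150,x0:x0+150],(600,600),interpolation=cv2.INTER_CUBIC)
print(x0,y0);cv2.imwrite('pics/w3c.png',B[:,:,::-1])
np.savez('w3.npz',im=a,**{k:np.array(v) for k,v in c.items()})
E
```

```text
t: 3.08
ee_pos: [0.5147, -0.0364, 0.2312]
tcp_rot: [0.867, 0.499, -0.0, 0.0]
ft_force: [0.6, -0.5, -0.3]
finger_gap: 0.0856
gripper_force: 0.0
[ 0.39681834  0.31412013 -0.54674611  1.80088945  0.18415735  1.07764304
 -0.74211504] 3.075
[277.29263629 219.65510811]
202 144
```

View pics/w3c.png

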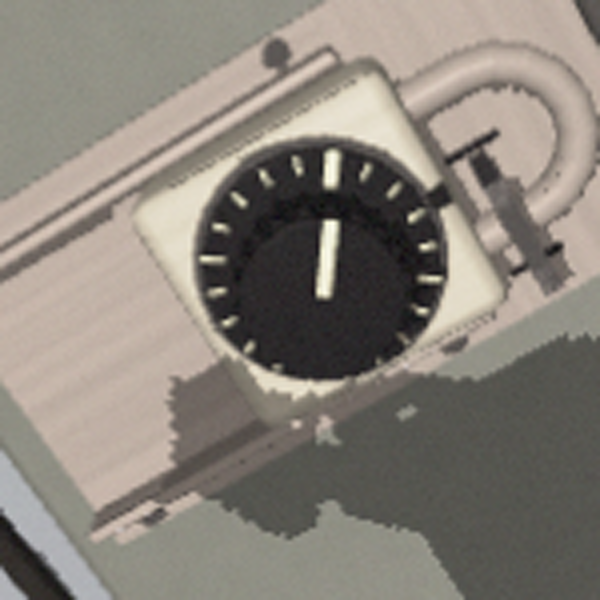

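The close crop shows the knob-top centre at about (322,297), the pointer tip at (331,220), the dial's long mark at (333,170) and the index mark at (438,198). The pointer is roughly three clicks anticlockwise of the index.

```bash
python3 - <<'E'
from h import *
c=dict(np.load('w3.npz'))
f=lambda u,v,z: onz(c,(202+u/4,144+v/4),z)[:2]
k=f(321,298,.1526); tip=f(331,220,.1526); mk=f(333,170,.1331); idx=f(438,198,.129); pc=f(321,258,.133)
ang=lambda a,b: np.arctan2(*(b-a)[::-1])
e1,e2=f(143,215,.129),f(375,70,.129)  # left edge of body top
l1,l2=f(375,70,.129),f(503,295,.129)
print(k,pc,'ptr',ang(k,tip),'mark',ang(k,mk),'idx',ang(k,idx),'L edge',ang(e1,e2),'front',ang(l2,l1)-np.pi/2)
print('body front mid',(l1+l2)/2,'staple', f(525,225,.129), f(485,160,.129),f(560,290,.129))
print(f(0,250,.115),f(335,55,.115))
s=robot.get_state(); R=Ro.from_quat(s['tcp_rot']).as_matrix(); print('TCP->knob tool mm',R.T@(np.r_[k,.1526]-s['ee_pos'])*1000, s['ee_pos'])
E
```

```text
[ 0.5182525  -0.03595508] [ 0.51907    -0.03503403] ptr 0.927225989278549 mark 0.9135278925663062 idx -0.03878536172551089 L edge 0.037792038093635766 front 0.0021454281990971324
body front mid [ 0.54392273 -0.03503626] staple [ 0.55365253 -0.04923849] [ 0.55300871 -0.03496899] [ 0.55353617 -0.06347014]
[ 0.46384878 -0.00717233] [ 0.53840626 -0.00709054]
TCP->knob tool mm [ 1.88973671  2.7858928  78.79702701] [ 0.51489866 -0.03613743  0.23139735]
```

```bash
python3 -m creep '[{"rx":0,"ry":0,"rz":0,"dx":1,"dy":2,"dz":15,"jaw":0.2},{"rx":0,"ry":0,"rz":0,"dx":2,"dy":3,"dz":35,"jaw":0.2},{"rx":0,"ry":0,"rz":0,"dx":2,"dy":3,"dz":60,"jaw":0.2},{"rx":0,"ry":0,"rz":0,"dx":2,"dy":3,"dz":80,"jaw":0.2},{"rx":0,"ry":0,"rz":0,"dx":2,"dy":3,"dz":92,"jaw":0.2},{"rx":0,"ry":0,"rz":0,"dx":2,"dy":3,"dz":97,"jaw":0.2},{"rx":0,"ry":0,"rz":0,"dx":2,"dy":3,"dz":97,"jaw":0.2}]' && python3 -m creep '[{"rx":0,"ry":0,"rz":0,"dx":0,"dy":0,"dz":0,"jaw":-0.2},{"rx":0,"ry":0,"rz":0,"dx":0,"dy":0,"dz":0,"jaw":-0.5},{"rx":0,"ry":0,"rz":0,"dx":0,"dy":0,"dz":0,"jaw":-1},{"rx":0,"ry":0,"rz":0,"dx":0,"dy":0,"dz":0,"jaw":-1},{"rx":0,"ry":0,"rz":0,"dx":0,"dy":0,"dz":0,"jaw":-1},{"rx":0,"ry":0,"rz":0,"dx":0,"dy":0,"dz":0,"jaw":-1}]'
```

```text
t: 4.0
ee_pos: [0.519, -0.0345, 0.1343]
tcp_rot: [0.866, 0.5, 0.0, -0.0]
ft_force: [-0.5, -1.1, 0.3]
finger_gap: 0.0514
gripper_force: 0.0
t: 4.75
ee_pos: [0.5194, -0.0345, 0.1352]
tcp_rot: [0.866, 0.5, 0.001, 0.0]
ft_force: [-1.1, 0.0, 6.4]
finger_gap: 0.0269
gripper_force: 58.9
```

```bash
python3 -m creep '[{"rx":0,"ry":0,"rz":0.13,"dx":0,"dy":0,"dz":0,"jaw":-1},{"rx":0,"ry":0,"rz":0.27,"dx":0,"dy":0,"dz":0,"jaw":-1},{"rx":0,"ry":0,"rz":0.41,"dx":0,"dy":0,"dz":0,"jaw":-1},{"rx":0,"ry":0,"rz":0.55,"dx":0,"dy":0,"dz":0,"jaw":-1},{"rx":0,"ry":0,"rz":0.69,"dx":0,"dy":0,"dz":0,"jaw":-1},{"rx":0,"ry":0,"rz":0.83,"dx":0,"dy":0,"dz":0,"jaw":-1},{"rx":0,"ry":0,"rz":0.94,"dx":0,"dy":0,"dz":0,"jaw":-1},{"rx":0,"ry":0,"rz":0.94,"dx":0,"dy":0,"dz":0,"jaw":-1}]'
python3 - <<'E'
from h import *
s=robot.get_state();print(s['ft_torque'],s['tcp_rot'])
a,c=grab('wrist','w4.png');x,y=map(int,proj(c,[.54,-.035,.129]));print(x,y)
x0,y0=max(x-90,0),max(min(y-75,270),0)
cv2.imwrite('pics/w4c.png',cv2.resize(a[y0:y0+150,x0:x0+180],(720,600),interpolation=cv2.INTER_CUBIC)[:,:,::-1]);print(x0,y0)
E
```

```text
t: 5.75
ee_pos: [0.5201, -0.0352, 0.1352]
tcp_rot: [0.999, 0.054, 0.001, 0.001]
ft_force: [2.2, -3.8, 5.4]
finger_gap: 0.0265
gripper_force: 59.4
[-0.82788043 -0.49578121  0.04711036] [9.98547574e-01 5.38572082e-02 1.34809734e-03 5.70753830e-04]
282 230
192 155
```

View pics/w4c.png

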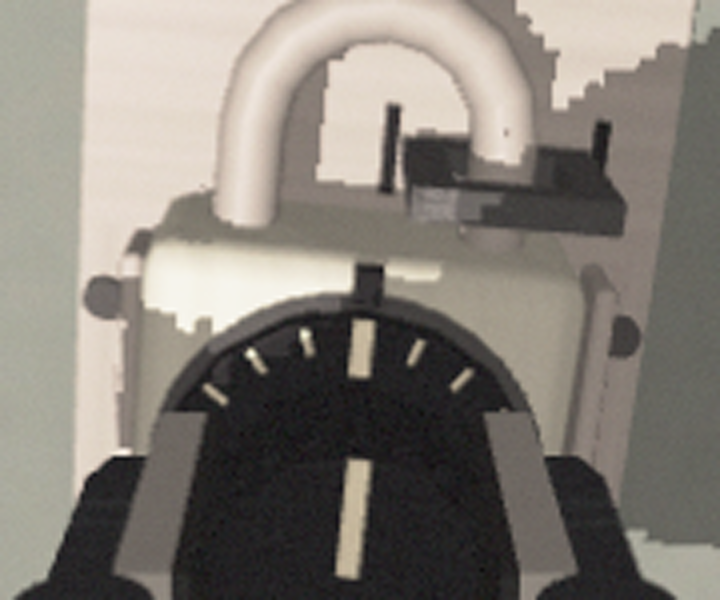

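The long mark at (362,347) and the pointer at (356,460) line up with the black index at (369,285), so the dial is home within a few degrees. Next I'll pull back along the shroud.

```bash
python3 -m creep '[{"rx":0,"ry":0,"rz":0.02,"dx":0,"dy":0,"dz":0,"jaw":-1},{"rx":0,"ry":0,"rz":0.02,"dx":-4,"dy":-0.4,"dz":0,"jaw":-1},{"rx":0,"ry":0,"rz":0.02,"dx":-9,"dy":-0.9,"dz":0,"jaw":-1},{"rx":0,"ry":0,"rz":0.02,"dx":-14,"dy":-1.4,"dz":0,"jaw":-1},{"rx":0,"ry":0,"rz":0.02,"dx":-19,"dy":-1.9,"dz":0,"jaw":-1},{"rx":0,"ry":0,"rz":0.02,"dx":-24,"dy":-2.4,"dz":0,"jaw":-1},{"rx":0,"ry":0,"rz":0.02,"dx":-28,"dy":-2.8,"dz":0,"jaw":-1},{"rx":0,"ry":0,"rz":0.02,"dx":-29,"dy":-2.9,"dz":0,"jaw":-1}]'
python3 - <<'E'
from h import *
a,c=grab('wrist','w5.png');x,y=map(int,proj(c,[.53,-.035,.129]));print(x,y)
x0,y0=max(x-90,0),max(min(y-100,270),0)
cv2.imwrite('pics/w5c.png',cv2.resize(a[y0:y0+150,x0:x0+180],(720,600),interpolation=cv2.INTER_CUBIC)[:,:,::-1]);print(x0,y0)
E
```

```text
t: 6.8
ee_pos: [0.4925, -0.0359, 0.1355]
tcp_rot: [0.999, 0.045, 0.003, 0.001]
ft_force: [8.2, -6.2, 1.5]
finger_gap: 0.0266
gripper_force: 59.1
283 192
193 92
```

View pics/w5c.png

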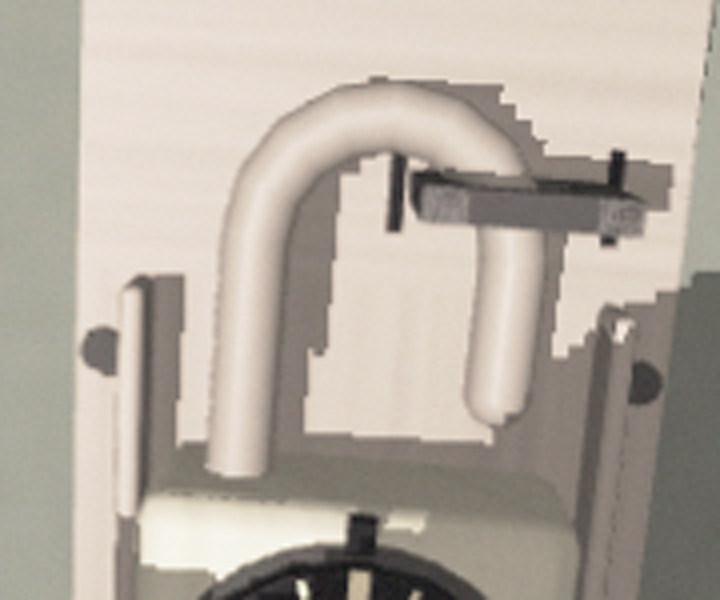

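The shackle is well out, with its short-leg tip free of the body at (497,415) and the staple at the bow at (525,205). I'll take up the last few millimetres to confirm it is fully out.

```bash
python3 -m creep '[{"rx":0,"ry":0,"rz":0,"dx":-1.5,"dy":-0.1,"dz":0,"jaw":-1},{"rx":0,"ry":0,"rz":0,"dx":-3,"dy":-0.2,"dz":0,"jaw":-1},{"rx":0,"ry":0,"rz":0,"dx":-4,"dy":-0.3,"dz":0,"jaw":-1},{"rx":0,"ry":0,"rz":0,"dx":-4,"dy":-0.3,"dz":0,"jaw":-1}]'
python3 - <<'E'
from h import *
a,c=grab('wrist','w6.png')
g=cv2.cvtColor(a,cv2.COLOR_RGB2GRAY)
E
```

```text
t: 7.35
ee_pos: [0.4886, -0.036, 0.1355]
tcp_rot: [0.999, 0.045, 0.003, 0.001]
ft_force: [7.8, -6.6, 2.9]
finger_gap: 0.027
gripper_force: 59.2
```

```bash
python3 -m creep '[{"rx":0,"ry":0,"rz":0,"dx":-1,"dy":-0.1,"dz":0,"jaw":-1},{"rx":0,"ry":0,"rz":0,"dx":-2,"dy":-0.2,"dz":0,"jaw":-1},{"rx":0,"ry":0,"rz":0,"dx":-2.5,"dy":-0.2,"dz":0,"jaw":-1},{"rx":0,"ry":0,"rz":0,"dx":-2.5,"dy":-0.2,"dz":0,"jaw":-1}]'
python3 - <<'E'
from h import *
a,c=grab('wrist','w6.png');x,y=map(int,proj(c,[.53,-.035,.129]));print(x,y)
x0,y0=max(x-90,0),max(min(y-90,270),0)
cv2.imwrite('pics/w6c.png',cv2.resize(a[y0:y0+150,x0:x0+180],(720,600),interpolation=cv2.INTER_CUBIC)[:,:,::-1]);print(x0,y0)
np.savez('w6.npz',**{k:np.array(v) for k,v in c.items()})
E
```

```text
t: 7.9
ee_pos: [0.4872, -0.0362, 0.1358]
tcp_rot: [0.999, 0.045, 0.004, 0.001]
ft_force: [10.6, -6.7, -0.9]
finger_gap: 0.0267
gripper_force: 59.1
283 180
193 90
```

View pics/w6c.png

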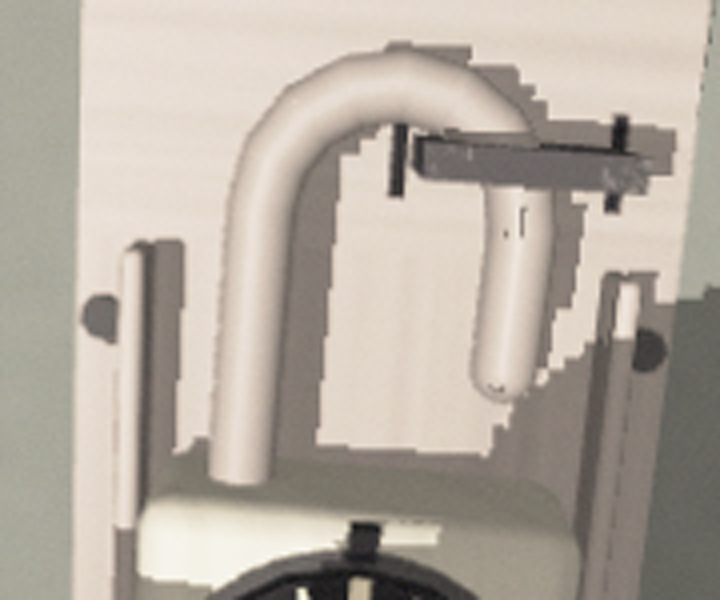

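```bash
python3 - <<'E'
from h import *
c=dict(np.load('w6.npz'))
f=lambda u,v,z: onz(c,(193+u/4,90+v/4),z)[:2]
print('tip',f(503,402,.116),'front at short leg (top edge)',f(515,492,.127),f(240,482,.116),'bow',f(400,52,.116),'staple',f(470,180,.129),f(640,185,.129),f(425,170,.129))
s=robot.get_state();print(s['ee_pos'],Ro.from_quat(s['tcp_rot']).as_matrix())
E
```

```text
tip [ 0.52397339 -0.05247969] front at short leg (top edge) [ 0.51610336 -0.05354141] [ 0.51128155 -0.02197386] bow [ 0.56284505 -0.03620925] staple [ 0.55022507 -0.04429991] [ 0.55143385 -0.06228732] [ 0.55081655 -0.03947412]
[ 0.48721239 -0.03617275  0.13575395] [[ 0.99597241  0.08930666  0.00795487]
 [ 0.08931842 -0.99600248 -0.00113447]
 [ 0.00782176  0.00184042 -0.99996772]]
```

The shackle is fully out and tight: the force rose at the stop and the leg-tip gap is about 11 mm. Now I'll slide forward about 31 mm so the staple sits in the gap.

```bash
python3 -m creep '[{"rx":0,"ry":0,"rz":0,"dx":2,"dy":1,"dz":0,"jaw":-1},{"rx":0,"ry":0,"rz":0,"dx":7,"dy":1.5,"dz":0,"jaw":-1},{"rx":0,"ry":0,"rz":0,"dx":12,"dy":1.9,"dz":0,"jaw":-1},{"rx":0,"ry":0,"rz":0,"dx":17,"dy":2.3,"dz":0,"jaw":-1},{"rx":0,"ry":0,"rz":0,"dx":22,"dy":2.7,"dz":0,"jaw":-1},{"rx":0,"ry":0,"rz":0,"dx":27,"dy":3.1,"dz":0,"jaw":-1},{"rx":0,"ry":0,"rz":0,"dx":31,"dy":3.5,"dz":0,"jaw":-1},{"rx":0,"ry":0,"rz":0,"dx":32,"dy":3.5,"dz":0,"jaw":-1}]'
python3 - <<'E'
from h import *
a,c=grab('wrist','w7.png');x,y=map(int,proj(c,[.55,-.035,.129]));print(x,y)
x0,y0=max(x-90,0),max(min(y-90,270),0)
cv2.imwrite('pics/w7c.png',cv2.resize(a[y0:y0+150,x0:x0+180],(720,600),interpolation=cv2.INTER_CUBIC)[:,:,::-1]);print(x0,y0)
np.savez('w7.npz',**{k:np.array(v) for k,v in c.items()})
E
```

```text
t: 8.95
ee_pos: [0.5125, -0.0354, 0.135]
tcp_rot: [0.999, 0.045, -0.003, 0.0]
ft_force: [-16.0, -1.7, 26.6]
finger_gap: 0.0268
gripper_force: 61.7
284 192
194 102
```

View pics/w7c.png

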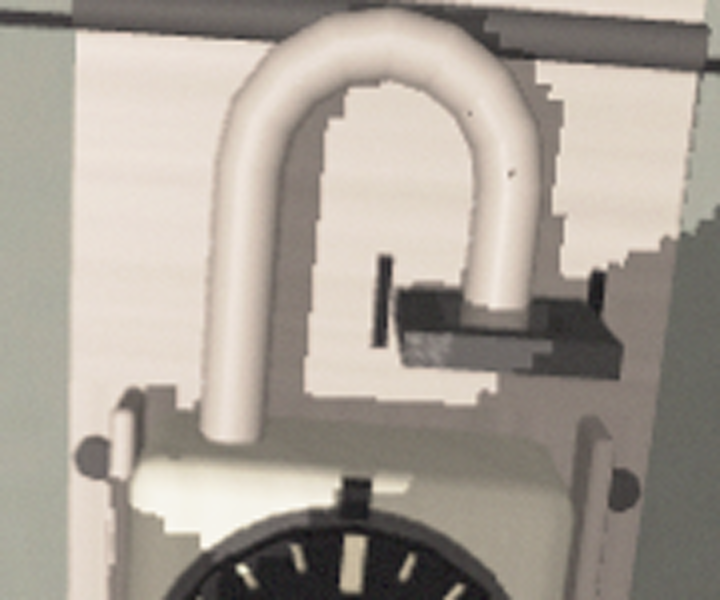

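The slide stalled after about 25 mm. The shackle is still out: the bow-to-body length is unchanged at 430 px. The tool is pressing down with 27 N, so friction is holding the lock. I'll raise the command slightly to take the load off, then continue.

```bash
python3 -m creep '[{"rx":0,"ry":0,"rz":0,"dx":-1,"dy":0,"dz":-0.5,"jaw":-1},{"rx":0,"ry":0,"rz":0,"dx":-1,"dy":0,"dz":-1,"jaw":-1},{"rx":0,"ry":0,"rz":0,"dx":-1,"dy":0,"dz":-1.5,"jaw":-1},{"rx":0,"ry":0,"rz":0,"dx":-1,"dy":0,"dz":-1.5,"jaw":-1}]'; python3 -c "
from h import *
s=robot.get_state();print(s['ft_torque'],s['ee_pos'])"
```

```text
t: 9.5
ee_pos: [0.5135, -0.0354, 0.1354]
tcp_rot: [0.999, 0.045, -0.001, -0.0]
ft_force: [-3.5, -2.4, 0.3]
finger_gap: 0.0265
gripper_force: 59.3
[-0.16990509  0.50582284  0.03599982] [ 0.51348265 -0.03544146  0.13541263]
```

```bash
python3 -m creep '[{"rx":0,"ry":0,"rz":0,"dx":1,"dy":0.1,"dz":-0.5,"jaw":-1},{"rx":0,"ry":0,"rz":0,"dx":2.5,"dy":0.2,"dz":-0.8,"jaw":-1},{"rx":0,"ry":0,"rz":0,"dx":4,"dy":0.3,"dz":-0.8,"jaw":-1},{"rx":0,"ry":0,"rz":0,"dx":4,"dy":0.3,"dz":-0.8,"jaw":-1}]'
python3 - <<'E'
from h import *
a,c=grab('wrist','w8.png');s=robot.get_state();print(s['ee_pos'])
x,y=map(int,proj(c,[.55,-.035,.129]))
x0,y0=max(x-90,0),max(min(y-90,270),0)
cv2.imwrite('pics/w8c.png',cv2.resize(a[y0:y0+150,x0:x0+180],(720,600),interpolation=cv2.INTER_CUBIC)[:,:,::-1]);print(x0,y0)
E
```

```text
t: 10.0
ee_pos: [0.5187, -0.0354, 0.1365]
tcp_rot: [0.999, 0.044, 0.0, -0.0]
ft_force: [0.3, -0.7, -3.5]
finger_gap: 0.0269
gripper_force: 59.2
[ 0.51864396 -0.03546689  0.13658024]
192 115
```

The lock is now free, carrying only its own weight, and about 31 mm forward of tight. I'll lift gently.

```bash
python3 -m creep '[{"rx":0,"ry":0,"rz":0,"dx":0,"dy":0,"dz":-2,"jaw":-1},{"rx":0,"ry":0,"rz":0,"dx":0,"dy":0,"dz":-4,"jaw":-1},{"rx":0,"ry":0,"rz":0,"dx":0,"dy":0,"dz":-6,"jaw":-1},{"rx":0,"ry":0,"rz":0,"dx":0,"dy":0,"dz":-8,"jaw":-1},{"rx":0,"ry":0,"rz":0,"dx":0,"dy":0,"dz":-8,"jaw":-1}]'
```

```text
t: 10.68
ee_pos: [0.5186, -0.0355, 0.1449]
tcp_rot: [0.999, 0.044, 0.0, 0.0]
ft_force: [0.8, -0.7, -4.6]
finger_gap: 0.0266
gripper_force: 59.3
```

The force is still only the lock's weight at +9 mm, where the leg would already have hit the top of the eye, so it is clear. I'll lift the rest of the way.

```bash
python3 -m creep '[{"rx":0,"ry":0,"rz":0,"dx":0,"dy":0,"dz":-8,"jaw":-1},{"rx":0,"ry":0,"rz":0,"dx":0,"dy":0,"dz":-22,"jaw":-1},{"rx":0,"ry":0,"rz":0,"dx":0,"dy":0,"dz":-40,"jaw":-1},{"rx":0,"ry":0,"rz":0,"dx":0,"dy":0,"dz":-60,"jaw":-1},{"rx":0,"ry":0,"rz":0,"dx":0,"dy":0,"dz":-80,"jaw":-1},{"rx":0,"ry":0,"rz":0,"dx":0,"dy":0,"dz":-98,"jaw":-1},{"rx":0,"ry":0,"rz":0,"dx":0,"dy":0,"dz":-110,"jaw":-1},{"rx":0,"ry":0,"rz":0,"dx":0,"dy":0,"dz":-112,"jaw":-1}]'; python3 -m creep '[{"rx":0,"ry":0,"rz":0,"dx":0,"dy":0,"dz":0,"jaw":-1},{"rx":0,"ry":0,"rz":0,"dx":0,"dy":0,"dz":0,"jaw":-1},{"rx":0,"ry":0,"rz":0,"dx":0,"dy":0,"dz":0,"jaw":-1},{"rx":0,"ry":0,"rz":0,"dx":0,"dy":0,"dz":0,"jaw":-1}]'
python3 - <<'E'
from h import *
a,c=grab('wrist');b,d=grab('scene')
x,y=map(int,proj(d,[.52,-.035,.22]))
A=cv2.resize(a,(400,300));B=cv2.resize(b[max(y-75,0):y+75,x-100:x+100],(400,300),interpolation=cv2.INTER_CUBIC)
cv2.imwrite('pics/fin.png',np.hstack([A,B])[:,:,::-1]);print(np.abs(robot.get_state()['dq']).max())
E
```

```text
t: 11.68
ee_pos: [0.5188, -0.0355, 0.2577]
tcp_rot: [0.999, 0.044, 0.001, 0.0]
ft_force: [0.6, 0.1, -3.8]
finger_gap: 0.0271
gripper_force: 59.5
t: 12.18
ee_pos: [0.5183, -0.0355, 0.2563]
tcp_rot: [0.999, 0.044, -0.0, -0.0]
ft_force: [1.0, 0.2, -3.8]
finger_gap: 0.0271
gripper_force: 59.5
0.0026690066634358347
```

View pics/fin.png

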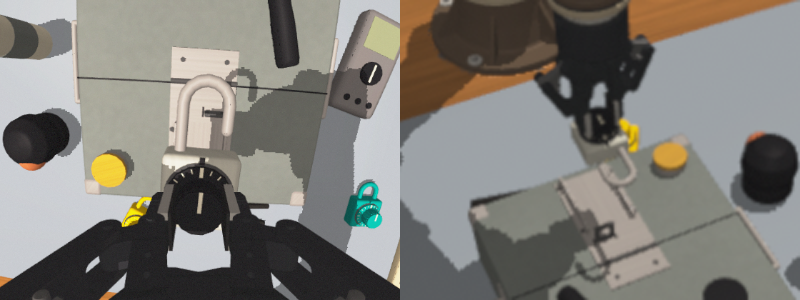

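The picture shows the lock held level at about (200,190), its shackle out with the short leg clear at (228,130). The staple is bare at (212,112) and the other things are undisturbed. The underside is about 224 mm above the bench.

```bash
python3 -c "
from plant import robot
print(robot.finish_job())"
```

```text
the job is handed in; nothing more can be done
None
```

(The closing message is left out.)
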